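# Turn the spacer rings over between two trays

## Robot

A 6-joint arm with a two-finger parallel gripper is mounted at the origin on a cart in front of the work surface, level with it; the furniture and walls round the work are solid. World frame = base frame: x ahead of the robot, y to its left, z up, the work surface at z = 0. Lengths are in m, angles in rad, forces in N, time in s.
With the tool pointing down it reaches from about 0.325 to 0.775 m from the base axis. Payload 9.3 kg.
Tool frame: the origin (TCP) lies at the very end of the fingers, on their centre line; the grasp point (between the pads) lies arm.pinch_z behind it (arm.pinch_z is the distance from the TCP to the grasp point, in m); x points along the fingers, z is the direction in which the jaws open and shut, and the axes are right-handed (so a half turn about x gives the same grasp; the last joint's range is limited). The gripper opens to 85 mm and grips with 20 to 120 N. Pads are 22 mm wide; open, the fingers measure 114 mm over their backs; the gripper's body (76 mm by 85 mm) begins 54 mm behind the grasp point. The pads swing forward as they close: fully open they stand 13 mm farther back than shut.
Start: joints at [1.03, 0.259, 0.021, 1.334, 0, 1.418], TCP at [0.208, 0.509, 0.231] pointing down, gripper open.
Joint ranges: [-3.04, 3.04], [-0.91, 1.82], [-1.04, 1.36], [-1.92, 1.95], [-1.52, 1.45], [-3.14, 3.14]. Speed limits (rad/s): [2.22, 2.22, 2.79, 3.14, 3.14, 3.14].

## Interface

Orientations are given as a unit quaternion [w, x, y, z].
In Python, from workcell import sense, optics, arm gives the robot as it stands.
- The arm moves only by the tool send_rows, never from a script. Its argument "commands" is one flat list of numbers, 7 for each row, row after row: the shift along the world's x, y, z in cm, then the turn, a rotation vector about the world's x, y, z in degrees, then the closure in counts, from 0 (fully open) to 255 (shut). In form: [dx, dy, dz, wx, wy, wz, gripper, dx, dy, dz, wx, wy, wz, gripper, ...]. A call has 1 to 20 rows; each row is the pose to reach, as a shift and turn from the pose commanded when the call began; what a row does not reach only later rows make up. A row lasts 1/12 s, in which the tool goes at most 41.7 mm and 7.16 degrees, less where a joint would pass 70% of its speed; a pose out of reach is approached as far as the arm can. A call with a gripper value outside its range is refused whole. The fingers move at their own pace and stop on an object; "squeeze" is the grip in N (left out, the last holds). Time passes only in rows, so rows that repeat a pose let the fingers close. It gives the time, the measured TCP pose, the force and the opening at its end, in the units of the state.
- sense(): the state, without advancing time (a new reading comes with each control period).
- optics.grab_frame(name): name is "scene" or "top" or "wrist"; returns (picture, depth): 480x640x3 uint8, red, green, blue; 480x640 float32, m along the optical axis (not along the pixel's ray), 0 where there is no reading.
- optics.calibration(name): a dict with "fx", "fy", "cx", "cy" (pixels), "k1" (the pictures are not rectified: a ray, as slopes to the right and down, at radius r is drawn at 1 + k1 r^2 times it, then the intrinsics apply), "rvec" (rotation vector, rad) and "tvec" (3), from world to camera coordinates, as OpenCV has them. Camera axes: x right, y down, z forward; pixel columns grow to the right and rows downward; lengths in m; the calibration is good to about 2 mm. A picture is of the moment at which its call begins: read the wrist's pose just before it. calibration takes no time and is no camera call; for the wrist camera it gives the pose at the moment of the call.
- arm.hand_in(): hands the job in, once; it reports no verdict.
The state is a dict: "clock": time; "joint_positions": joint angles; "qd": joint speeds; "tau": joint torques, N m; "eef_pos": TCP position; "eef_rot": TCP orientation; "wrist_force": force on the tool from outside, world axes, zero at the start; "moment": the same for the moment, N m; "opening": finger opening in m.
Only numpy, scipy, OpenCV 4.12 (cv2) and the standard library are available. Lean on these libraries where they do the work, as an engineer would, in place of code of your own. Each camera call takes 0.05 s, during which the arm holds its last target.

## Task

Turn the two spacer rings in the hinged turnover fixture over, so that their other faces lie up in the tray that is now empty: fold the empty tray over onto the loaded one as a cap, then take both trays' grips together and swing the closed pair over the hinge until it lies on the empty tray's side, the old tray left on top. Keep the two trays together during the turn, let neither tray drop or slam, and let go at the end.

Things in the scene. Friction and masses are not known exactly. Their poses are not given: they have to be found in the camera images.
- turnover: Turnover fixture, fixed on the bench: brown board 200 x 215 x 14 mm with two like shallow waxed light-wood trays, hinged on one line like a book. Each is 160 mm along the hinge, spans 12 to 102 mm from it, 24 mm deep (19 inside), divided in two compartments 73 x 80 mm. Both start mouth up, rims level with the hinge; shut, rim meets rim, 48 mm thick in all. Origin: centre of the board's underside.
- hinge (a point): Middle of the hinge line, 42 mm above the bench. x axis along the hinge line; y axis level, towards the side where the loaded tray lies at the start (the empty tray lies on the -y side); z up. The fixture's place and yaw vary.
- loaded_tray (a joint): Angle of the tray that holds the two rings: 0 lying mouth up on its own (+y) side, 1.57 upright, 3.14 turned over mouth down on the other side (stops at 0 and 3.14). The hinge is nearly free (tray 0.25 kg): let go between, the tray falls.
- empty_tray (a joint): Angle of the empty tray: 0 lying mouth up on its own (-y) side, 1.57 upright, 3.14 folded over mouth down onto the loaded tray (stops at 0 and 3.14). Same free hinge, 0.25 kg. No latch joins the trays: past upright only holding both grips keeps them shut.
- empty_grip (a point): Centre of the empty tray's grip: black round sleeve, 16 mm diameter, 34 mm long, parallel to the hinge, 155 mm from it, at hinge height when flat; it lies at x = 1 to 35 mm of the hinge frame, its steel arm at 37 to 44. It spins freely on its pin, so a gripper closing square to the hinge can point down through the whole swing. Tray wall 53 mm from the sleeve's axis; only the bench below.
- loaded_grip (a point): Centre of the loaded tray's grip: a like sleeve at x = -1 to -35 mm of the hinge frame, also 155 mm from the hinge, its arm at the -x end. With the trays shut the two sleeves lie end to end on one line, 2 mm apart, centres 36 mm apart: fingers that pinch half-way between the centres (over the joint, x = 0) hold both.
- spacer_1: Dark flat spacer ring, 56 mm across, 12 mm thick, 90 g. It starts lying flat, own z axis up, in one compartment of the loaded tray (which of the two compartments varies). Origin at the centre of the face that is underneath at the start. It need not be handled directly.
- spacer_2: Light grey flat spacer ring, 66 mm across, 10 mm thick, 120 g. It starts lying flat, own z axis up, in one compartment of the loaded tray (which of the two compartments varies). Origin at the centre of the face that is underneath at the start. It need not be handled directly.
Mind the look-alikes: they are no part of the job. Leave any green or red look-alike of the spacer_1 alone.

How it is judged:
By the outcome, as a careful person would: the job done as asked, in the order asked, and still so for the second after the job is handed in, with the robot touching nothing.
It also fails if it takes over 54 s, if anything falls off the work surface, if the arm or the gripper's body presses on something with over 40 N, if the wrist force passes 120 N, or if a joint passes its speed limit or range.

## Working session

There is one attempt and no reset: what is moved stays moved. The work goes in short steps, Python scripts to look and compute and a tool call to move; the robot and the scene stay as the last step left them, time stands still between calls to the robot, and variables do not carry over. Pictures are saved under pics/ and viewed, and the job is handed in when it is done.

Besides the shell and the picture viewer there is one more tool, called after "Call:" by a JSON object that holds its "name" and its "arguments". send_rows: Moves the arm, as the interface text tells. Its arguments: {"type":"object","properties":{"commands":{"type":"array","items":{"type":"number"}},"squeeze":{"type":"number"}},"required":["commands"]}

```bash
mkdir -p pics; ls; python3 - <<'E'
from workcell import sense, optics, arm
import cv2
print(sense()); print(arm.pinch_z)
for n in("scene","top"):
    p,d=optics.grab_frame(n); cv2.imwrite(f"pics/{n}0.png",p[:,:,::-1]); print(optics.calibration(n))
E
```

```text
pics
{'clock': 0.0, 'joint_positions': array([ 1.03041196e+00,  2.59204096e-01,  2.07501802e-02,  1.33372027e+00,
       -3.30431588e-06,  1.41821666e+00]), 'qd': array([-1.91589691e-03, -8.74086633e-04, -6.94904378e-04, -1.12077178e-04,
        4.93756898e-06, -6.32669674e-04]), 'tau': array([ 8.73904537e-04, -5.55639267e+01,  3.44537115e+01,  1.35363231e-02,
       -6.55771987e-05,  3.27257624e-05]), 'eef_pos': array([0.20782898, 0.50890604, 0.23065516]), 'eef_rot': array([ 0.58653405, -0.39449308,  0.587415  ,  0.39407693]), 'wrist_force': array([ 0.91826965, -1.08394823,  0.79616616]), 'moment': array([ 0.03144815, -0.01911437, -0.00694711]), 'opening': 0.08546926289209629}
0.0187
{'fx': 530.8825771891178, 'fy': 530.8825771891178, 'cx': 316.7163976932191, 'cy': 229.81455471885798, 'k1': -0.12871603740311155, 'rvec': array([ 2.07599087, -1.12456179,  0.47717987]), 'tvec': array([-0.29331091,  0.33049531,  0.6100992 ])}
{'fx': 449.65393997833434, 'fy': 449.65393997833434, 'cx': 316.8651910942887, 'cy': 240.51106596881706, 'k1': -0.10287185393499901, 'rvec': array([ 2.14828454, -2.12504383,  0.16511894]), 'tvec': array([0.01096108, 0.48381417, 0.81927704])}
```

View pics/scene0.png

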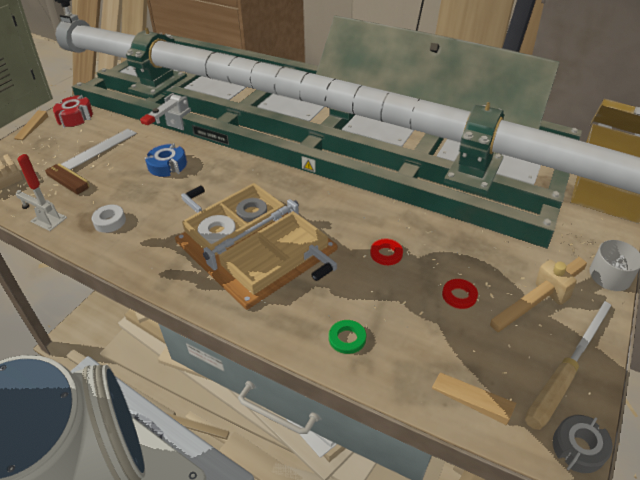

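View pics/top0.png

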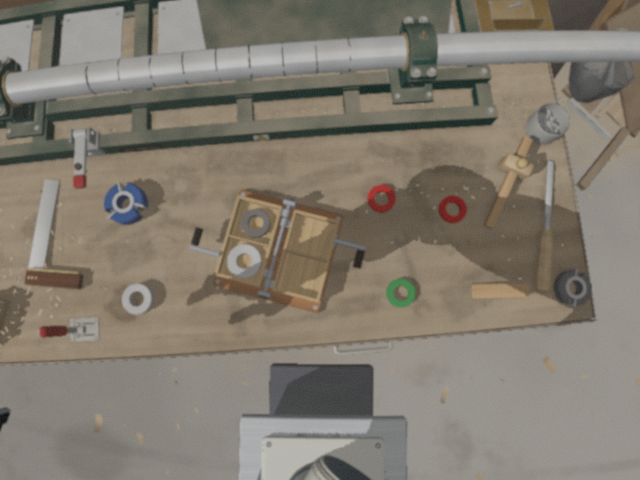

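```bash
cat > h.py <<'E'
import numpy as np, cv2
from workcell import sense, optics, arm
def ray(n,u,v,c=None):
    c=c or optics.calibration(n)
    K=np.array([[c['fx'],0,c['cx']],[0,c['fy'],c['cy']],[0,0,1]])
    p=cv2.undistortPoints(np.array([[[u,v]]],float),K,np.array([c['k1'],0,0,0,0]))[0,0]
    R=cv2.Rodrigues(c['rvec'])[0]
    return -R.T@c['tvec'], R.T@np.array([p[0],p[1],1])
def onz(n,u,v,z):
    o,d=ray(n,u,v); return o+d*(z-o[2])/d[2]
def tri(a,b):
    (o1,d1),(o2,d2)=ray(*a),ray(*b)
    s=np.linalg.lstsq(np.c_[d1,-d2],o2-o1,rcond=None)[0]
    p,q=o1+s[0]*d1,o2+s[1]*d2
    return (p+q)/2,np.linalg.norm(p-q)
E
python3 - <<'E'
from h import *
T=cv2.imread('pics/top0.png');S=cv2.imread('pics/scene0.png')
def blobs(im,box):
    x0,y0,x1,y1=box
    m=(im[y0:y1,x0:x1].max(2)<45).astype(np.uint8)
    n,l,s,c=cv2.connectedComponentsWithStats(m)
    r=[]
    for i in range(1,n):
        if s[i,4]>15:
            print(box,s[i],c[i]+[x0,y0]); r.append((s[i,4],c[i]+[x0,y0]))
    return max(r,key=lambda t:t[0])[1]
tl=blobs(T,(185,222,210,250));te=blobs(T,(348,245,370,272))
sl=blobs(S,(180,180,210,202));se=blobs(S,(308,258,340,285))
L=onz('top',*tl,.045);E=onz('top',*te,.045)
print(L,E,tri(('top',*tl),('scene',*sl)),tri(('top',*te),('scene',*se)))
print(onz('scene',*sl,.045),onz('scene',*se,.045))
print((L+E)/2,np.linalg.norm(L-E),'expect',np.hypot(310,36))
# hinge rod ends
a=onz('top',288,203,.048);b=onz('top',266,297,.048);print(a,b,(a+b)/2)
cv2.imwrite('pics/crop.png',np.hstack([cv2.resize(T[180:320,180:380],(400,280),interpolation=2).repeat(1,0),cv2.resize(S[170:310,160:360],(400,280),interpolation=2)]))
E
```

```text
Traceback (most recent call last):
ValueError: max() iterable argument is empty
```

```bash
cat > m.py <<'E'
from h import *
T=cv2.imread('pics/top0.png');S=cv2.imread('pics/scene0.png')
def blobs(im,box):
    x0,y0,x1,y1=box
    q=im[y0:y1,x0:x1].max(2)
    m=(q<62).astype(np.uint8)
    n,l,s,c=cv2.connectedComponentsWithStats(m)
    print(q.min())
    r=[]
    for i in range(1,n):
        if s[i,4]>15:
            print(box,s[i],c[i]+[x0,y0]); r.append((s[i,4],c[i]+[x0,y0]))
    return max(r,key=lambda t:t[0])[1]
tl=blobs(T,(185,222,210,250));te=blobs(T,(348,245,370,272))
sl=blobs(S,(180,180,210,202));se=blobs(S,(308,258,340,285))
L=onz('top',*tl,.045);E=onz('top',*te,.045)
print(L,E,tri(('top',*tl),('scene',*sl)),tri(('top',*te),('scene',*se)))
print(onz('scene',*sl,.045),onz('scene',*se,.045))
print((L+E)/2,np.linalg.norm(L-E),'expect',np.hypot(310,36))
a=onz('top',288,203,.048);b=onz('top',266,297,.048);print(a,b,(a+b)/2)
cv2.imwrite('pics/crop.png',np.hstack([cv2.resize(T[180:320,180:380],(400,280),interpolation=2),cv2.resize(S[170:310,160:360],(400,280),interpolation=2)]))
E
python3 m.py
```

```text
42
(185, 222, 210, 250) [ 8  7  9 16 82] [196.87804878 236.01219512]
31
(348, 245, 370, 272) [  6   5  10  17 111] [358.38738739 258.18018018]
17
(180, 180, 210, 202) [  7   6  17  12 116] [195.35344828 191.53448276]
17
(308, 258, 340, 285) [  4   5  21  18 204] [321.98529412 271.25980392]
[0.48890877 0.24570849 0.045     ] [ 0.44977052 -0.06234904  0.045     ] (array([0.49000918, 0.24421943, 0.04601713]), np.float64(0.003495840720132682)) (array([ 0.45060776, -0.06318829,  0.04348493]), np.float64(0.0019041367492498753))
[0.49206724 0.24397391 0.045     ] [ 0.45017196 -0.06459362  0.045     ]
[0.46933964 0.09167973 0.045     ] 0.310533809690114 expect 312.0833222073874
[0.55428366 0.07224151 0.048     ] [0.37502189 0.10934645 0.048     ] [0.46465278 0.09079398 0.048     ]
```

View pics/crop.png

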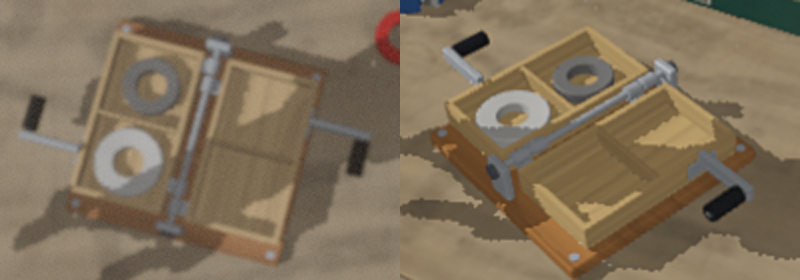

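```bash
cat >> h.py <<'E'
from scipy.spatial.transform import Rotation as Ro
def pose():
    s=sense(); q=s['eef_rot']; return s['eef_pos'],Ro.from_quat([q[1],q[2],q[3],q[0]])
def align(yaw):
    p,r=pose(); m=r.as_matrix()
    v=np.array([-np.sin(yaw),np.cos(yaw),0]); 
    out=[]
    for sg in(1,-1):
        z=sg*v; x=np.array([0,0,-1.]); y=np.cross(z,x)
        out.append(np.degrees((Ro.from_matrix(np.c_[x,y,z])*r.inv()).as_rotvec()))
    return p,m,out
E
python3 - <<'E'
from h import *
p,m,o=align(np.radians(-13.8))
print(m.round(3),o,(np.array([.4505,-.0635,.15])-p)*100)
E
```

```text
[[-0.001 -0.926  0.378]
 [-0.001  0.378  0.926]
 [-1.     0.    -0.001]] [array([ 0.0648815 , -0.03169531,  8.41968137]), array([-4.75436246e-02, -9.73236069e-02, -1.71580285e+02])] [ 24.2640276  -57.24133915  -8.07165808]
```

Call:
{"name": "send_rows", "arguments": {"commands": [24.3,-57.2,-4,0,0,8.4,0,24.3,-57.2,-4,0,0,8.4,0,24.3,-57.2,-4,0,0,8.4,0,24.3,-57.2,-4,0,0,8.4,0,24.3,-57.2,-4,0,0,8.4,60,24.3,-57.2,-4,0,0,8.4,100,24.3,-57.2,-4,0,0,8.4,130,24.3,-57.2,-4,0,0,8.4,130,24.3,-57.2,-4,0,0,8.4,130,24.3,-57.2,-4,0,0,8.4,130,24.3,-57.2,-4,0,0,8.4,130,24.3,-57.2,-4,0,0,8.4,130,24.3,-57.2,-4,0,0,8.4,130,24.3,-57.2,-4,0,0,8.4,130,24.3,-57.2,-6,0,0,8.4,130,24.3,-57.2,-8,0,0,8.4,130,24.3,-57.2,-8,0,0,8.4,130,24.3,-57.2,-8,0,0,8.4,130,24.3,-57.2,-8,0,0,8.4,130]}}

```text
clock: 1.68
eef_pos: [0.4508, -0.0621, 0.1521]
eef_rot: [0.556, -0.436, 0.556, 0.436]
wrist_force: [0.9, -0.0, 0.9]
opening: 0.042
```

```bash
python3 - <<'E'
from h import *
p,m,o=align(np.radians(-13.8)); s=sense()
print(p,m.round(3),o,s['joint_positions'],s['opening'],s['clock'])
c=optics.calibration('wrist');np.save('c1.npy',c,allow_pickle=True)
i,d=optics.grab_frame('wrist'); cv2.imwrite('pics/w1.png',i[:,:,::-1]);np.save('d1.npy',d)
print(c, d[d>0].min() if (d>0).any() else 0)
E
```

```text
[ 0.45075982 -0.06210335  0.15207244] [[-0.    -0.971  0.238]
 [ 0.     0.238  0.971]
 [-1.     0.     0.   ]] [array([-0.01456374, -0.00208534, -0.01972604]), array([ 3.27528371e-03, -2.28741635e-02,  1.79980272e+02])] [-3.21842894e-01  1.38020538e-01 -3.42515253e-01  1.09037551e+00
  2.29601443e-04 -8.13317549e-02] 0.042001297463182756 1.6833
{'fx': 402.6548844697366, 'fy': 402.6548844697366, 'cx': 315.0471551980567, 'cy': 239.83910394203176, 'k1': -0.09077635230453643, 'rvec': array([-2.28334766, -1.79173839, -0.261643  ]), 'tvec': array([-0.04617843, -0.44830732,  0.17376209])} 0.058981415
```

View pics/w1.png

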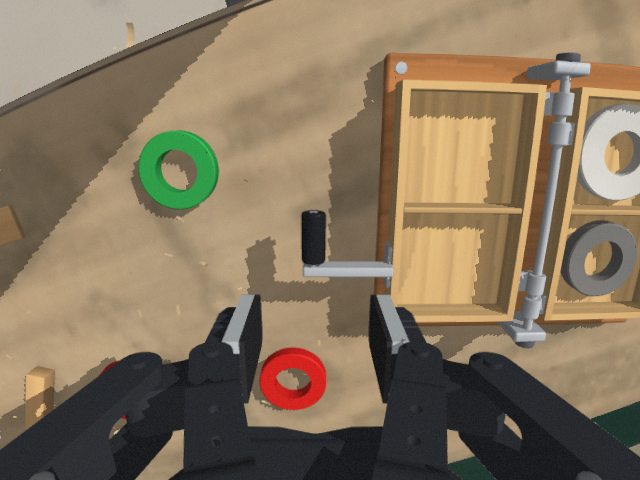

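```bash
python3 - <<'E'
from h import *
c=np.load('c1.npy',allow_pickle=True).item()
def z(u,v,h):
    o,d=ray('wrist',u,v,c); return (o+d*(h-o[2])/d[2]).round(4)
im=cv2.imread('pics/w1.png'); b=im[200:272,290:340].max(2)<70
n,l,s,cc=cv2.connectedComponentsWithStats(b.astype(np.uint8));print(s[1:],cc[1:]+[290,200])
for u,v in [(313.3,212),(313.3,265),(302,238),(325,238)]: print(u,v,z(u,v,.042))
a=z(404,81,.042);e=z(391,321,.042);print('wall',a,e,np.degrees(np.arctan2(*(e-a)[1::-1])),np.linalg.norm(e-a))
a=z(546,87,.042);e=z(520,319,.042);print('wall2',a,e,np.degrees(np.arctan2(*(e-a)[1::-1])),np.linalg.norm(e-a))
a=z(562,118,.046);e=z(533,300,.046);print('rod',a,e,np.degrees(np.arctan2(*(e-a)[1::-1])))
cv2.imwrite('pics/w1c.png',cv2.resize(im[40:360,280:640],None,fx=1.8,fy=1.8,interpolation=2))
E
```

```text
[[  12   11   24   54 1197]] [[313.07017544 237.40100251]]
313.3 212 [ 0.4348 -0.0601  0.042 ]
313.3 265 [ 0.4699 -0.0687  0.042 ]
302 238 [ 0.45   -0.0714  0.042 ]
325 238 [ 0.4535 -0.0568  0.042 ]
wall [0.3699 0.0116 0.042 ] [ 0.5236 -0.0258  0.042 ] -13.676063152730535 0.15818486021108336
wall2 [0.3918 0.0977 0.042 ] [0.5457 0.0653 0.042 ] -11.888658039627977 0.15727355149547553
rod [0.4121 0.1036 0.046 ] [0.5306 0.0739 0.046 ] -14.070368407020132
```

View pics/w1c.png

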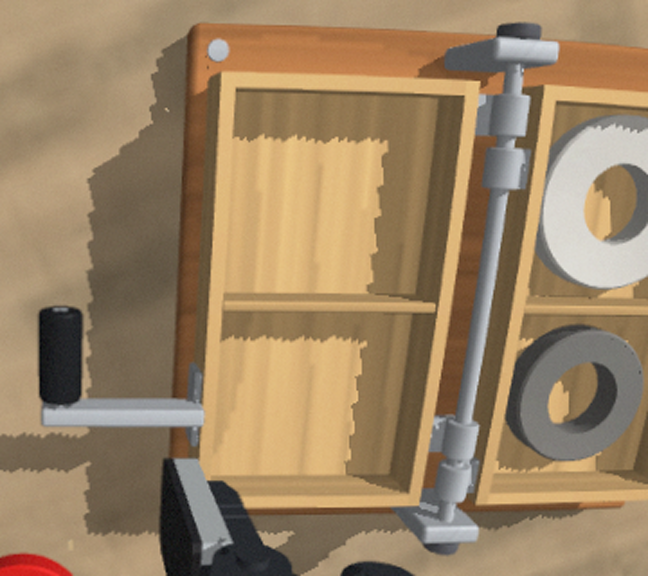

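Call:
{"name": "send_rows", "arguments": {"commands": [0.1,-0.15,-3,0,0,0,130,0.1,-0.15,-6,0,0,0,130,0.1,-0.15,-9,0,0,0,130,0.1,-0.15,-11.5,0,0,0,130,0.1,-0.15,-12.8,0,0,0,130,0.1,-0.15,-12.8,0,0,0,130,0.1,-0.15,-12.8,0,0,0,130]}}

```text
clock: 2.32
eef_pos: [0.4523, -0.0636, 0.0242]
eef_rot: [0.556, -0.437, 0.556, 0.437]
wrist_force: [0.7, 0.4, -0.3]
opening: 0.0421
```

```bash
python3 - <<'E'
from h import *
i,d=optics.grab_frame('wrist'); cv2.imwrite('pics/w2.png',i[:,:,::-1])
i,d=optics.grab_frame('scene'); cv2.imwrite('pics/s2.png',cv2.resize(i[150:330,200:440,::-1],None,fx=2.5,fy=2.5))
print(sense()['eef_pos'])
E
```

```text
[ 0.45302746 -0.06411393  0.02494114]
```

View pics/w2.png

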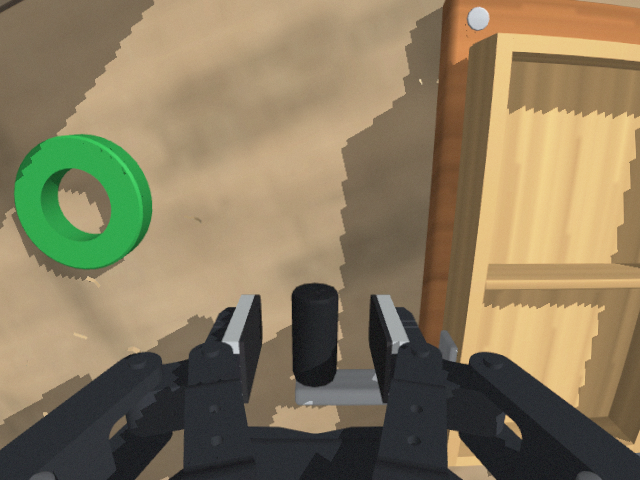

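View pics/s2.png

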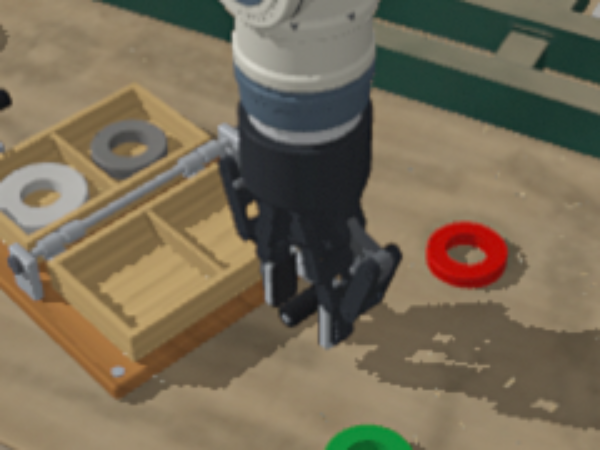

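Call:
{"name": "send_rows", "arguments": {"commands": [0,0,0,0,0,0,200,0,0,0,0,0,0,255,0,0,0,0,0,0,255,0,0,0,0,0,0,255,0,0,0,0,0,0,255,0,0,0,0,0,0,255], "squeeze": 50}}

```text
clock: 2.92
eef_pos: [0.4528, -0.064, 0.0244]
eef_rot: [0.557, -0.437, 0.556, 0.436]
wrist_force: [0.2, 3.8, 6.6]
opening: 0.0145
```

```bash
python3 - <<'E'
from h import *
p,m,o=align(np.radians(-13.8));s=sense();print(p,m.round(3),s['wrist_force'],s['moment'],s['opening'])
# arc offsets: angle a from 0; displacement (cm)
R=15.5;v=np.array([.2385,.971])
for a in list(range(0,181,5)):
    t=np.radians(a); h=R*(1-np.cos(t)); print(a,(v*h).round(2),round(R*np.sin(t),2))
E
```

```text
[ 0.45281473 -0.0639746   0.02438565] [[ 0.002 -0.971  0.239]
 [ 0.001  0.239  0.971]
 [-1.    -0.002  0.001]] [0.21020439 3.79338262 6.55461012] [ 0.75124533 -0.07420468 -0.03942646] 0.014508722503501829
0 [0. 0.] 0.0
5 [0.01 0.06] 1.35
10 [0.06 0.23] 2.69
15 [0.13 0.51] 4.01
20 [0.22 0.91] 5.3
25 [0.35 1.41] 6.55
30 [0.5  2.02] 7.75
35 [0.67 2.72] 8.89
40 [0.86 3.52] 9.96
45 [1.08 4.41] 10.96
50 [1.32 5.38] 11.87
55 [1.58 6.42] 12.7
60 [1.85 7.53] 13.42
65 [2.13 8.69] 14.05
70 [2.43 9.9 ] 14.57
75 [ 2.74 11.16] 14.97
80 [ 3.05 12.44] 15.26
85 [ 3.37 13.74] 15.44
90 [ 3.7  15.05] 15.5
95 [ 4.02 16.36] 15.44
100 [ 4.34 17.66] 15.26
105 [ 4.65 18.95] 14.97
110 [ 4.96 20.2 ] 14.57
115 [ 5.26 21.41] 14.05
120 [ 5.55 22.58] 13.42
125 [ 5.82 23.68] 12.7
130 [ 6.07 24.72] 11.87
135 [ 6.31 25.69] 10.96
140 [ 6.53 26.58] 9.96
145 [ 6.72 27.38] 8.89
150 [ 6.9  28.08] 7.75
155 [ 7.05 28.69] 6.55
160 [ 7.17 29.19] 5.3
165 [ 7.27 29.59] 4.01
170 [ 7.34 29.87] 2.69
175 [ 7.38 30.04] 1.35
180 [ 7.39 30.1 ] 0.0
```

Call:
{"name": "send_rows", "arguments": {"commands": [0,0,0.3,0,0,0,255,0,0,0.7,0,0,0,255,0,0.05,1.35,0,0,0,255,0.05,0.15,2.0,0,0,0,255,0.05,0.25,2.7,0,0,0,255,0.1,0.35,3.35,0,0,0,255,0.15,0.5,4.0,0,0,0,255,0.15,0.7,4.65,0,0,0,255,0.2,0.9,5.3,0,0,0,255,0.3,1.15,5.95,0,0,0,255,0.35,1.4,6.55,0,0,0,255,0.4,1.7,7.15,0,0,0,255,0.5,2.0,7.75,0,0,0,255]}}

```text
clock: 4.0
eef_pos: [0.4576, -0.0441, 0.1016]
eef_rot: [0.557, -0.437, 0.556, 0.436]
wrist_force: [4.8, 3.1, -4.6]
opening: 0.0144
```

```bash
python3 - <<'E'
from h import *
p,m,o=align(np.radians(-13.8));s=sense();print(p,s['wrist_force'],s['moment'],s['opening'])
i,d=optics.grab_frame('scene'); cv2.imwrite('pics/s3.png',cv2.resize(i[130:330,180:440,::-1],None,fx=2.5,fy=2.5))
E
```

```text
[ 0.45762303 -0.04408324  0.10162919] [ 4.82167836  3.13449128 -4.6255377 ] [ 0.76460648 -0.99994181 -0.01631357] 0.014400772544234771
```

View pics/s3.png

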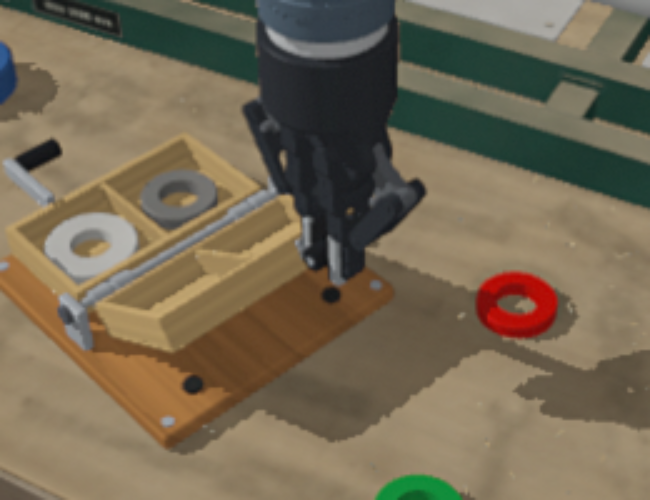

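Call:
{"name": "send_rows", "arguments": {"commands": [0.1,0.35,0.6,0,0,0,255,0.15,0.7,1.15,0,0,0,255,0.25,1.1,1.7,0,0,0,255,0.35,1.5,2.2,0,0,0,255,0.45,1.95,2.7,0,0,0,255,0.6,2.4,3.2,0,0,0,255,0.7,2.9,3.7,0,0,0,255,0.8,3.4,4.1,0,0,0,255,0.95,3.9,4.55,0,0,0,255,1.1,4.4,4.95,0,0,0,255,1.2,4.95,5.3,0,0,0,255,1.35,5.55,5.65,0,0,0,255,1.5,6.1,6.0,0,0,0,255,1.65,6.7,6.3,0,0,0,255,1.8,7.3,6.55,0,0,0,255,1.95,7.9,6.8,0,0,0,255,2.1,8.5,7.05,0,0,0,255,2.25,9.15,7.2,0,0,0,255,2.4,9.8,7.4,0,0,0,255,2.55,10.45,7.5,0,0,0,255]}}

```text
clock: 5.72
eef_pos: [0.4836, 0.06, 0.177]
eef_rot: [0.557, -0.437, 0.556, 0.435]
wrist_force: [3.6, -1.9, 7.1]
opening: 0.0145
```

Call:
{"name": "send_rows", "arguments": {"commands": [0.15,0.65,0.1,0,0,0,255,0.3,1.3,0.2,0,0,0,255,0.5,1.95,0.25,0,0,0,255,0.65,2.6,0.25,0,0,0,255,0.8,3.25,0.25,0,0,0,255,0.95,3.9,0.2,0,0,0,255,1.15,4.55,0.1,0,0,0,255,1.3,5.2,0,0,0,0,255,1.45,5.85,-0.1,0,0,0,255,1.6,6.5,-0.3,0,0,0,255,1.75,7.15,-0.45,0,0,0,255,1.9,7.75,-0.7,0,0,0,255,2.05,8.35,-0.95,0,0,0,255,2.2,8.95,-1.2,0,0,0,255,2.35,9.55,-1.5,0,0,0,255,2.5,10.15,-1.85,0,0,0,255,2.65,10.7,-2.2,0,0,0,255,2.75,11.25,-2.55,0,0,0,255,2.9,11.75,-2.95,0,0,0,255,3.0,12.25,-3.4,0,0,0,255]}}

```text
clock: 7.38
eef_pos: [0.5142, 0.1834, 0.143]
eef_rot: [0.558, -0.437, 0.555, 0.436]
wrist_force: [7.9, 2.3, 4.0]
opening: 0.0143
```

Call:
{"name": "send_rows", "arguments": {"commands": [0.15,0.5,-0.45,0,0,0,255,0.25,1.0,-0.9,0,0,0,255,0.35,1.45,-1.4,0,0,0,255,0.5,1.9,-1.9,0,0,0,255,0.6,2.3,-2.4,0,0,0,255,0.65,2.7,-2.95,0,0,0,255,0.75,3.05,-3.5,0,0,0,255,0.85,3.4,-4.1,0,0,0,255,0.95,3.7,-4.7,0,0,0,255,1.0,4.0,-5.3,0,0,0,255,1.05,4.25,-5.9,0,0,0,255,1.1,4.5,-6.55,0,0,0,255,1.15,4.7,-7.2,0,0,0,255,1.2,4.9,-7.85,0,0,0,255,1.25,5.0,-8.35,0,0,0,255,1.3,5.1,-8.9,0,0,0,255,1.3,5.2,-9.4,0,0,0,255,1.3,5.25,-9.95,0,0,0,255,1.3,5.3,-10.35,0,0,0,255,1.35,5.35,-10.75,0,0,0,255]}}

```text
clock: 9.05
eef_pos: [0.5275, 0.2366, 0.0348]
eef_rot: [0.557, -0.437, 0.556, 0.436]
wrist_force: [6.3, 0.4, -1.5]
opening: 0.0143
```

```bash
python3 - <<'E'
from h import *
i,d=optics.grab_frame('wrist'); cv2.imwrite('pics/w4.png',i[:,:,::-1])
p,m,o=align(np.radians(-13.8));s=sense();print(p,m.round(3),s['wrist_force'],s['moment'],s['opening'])
i,d=optics.grab_frame('scene'); cv2.imwrite('pics/s4.png',cv2.resize(i[100:300,120:380,::-1],None,fx=2.5,fy=2.5))
E
```

```text
[0.52746079 0.23662586 0.0341553 ] [[ 0.003 -0.971  0.239]
 [ 0.     0.239  0.971]
 [-1.    -0.002  0.001]] [ 9.44849913  1.98876126 -2.53677086] [ 0.40043992 -1.73556577  0.02864498] 0.014614526289213278
```

View pics/s4.png

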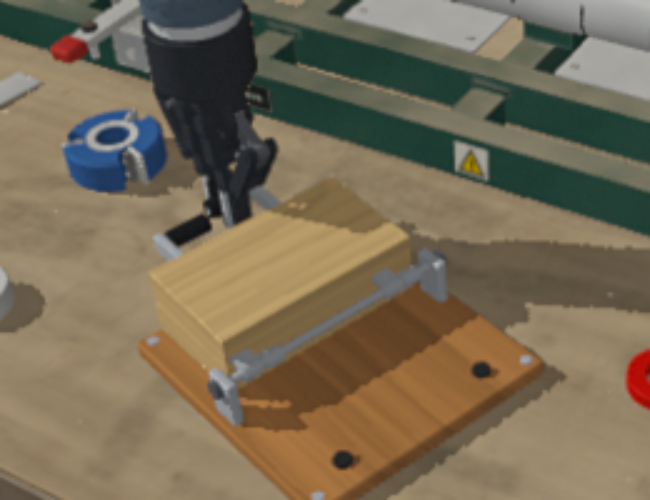

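View pics/w4.png

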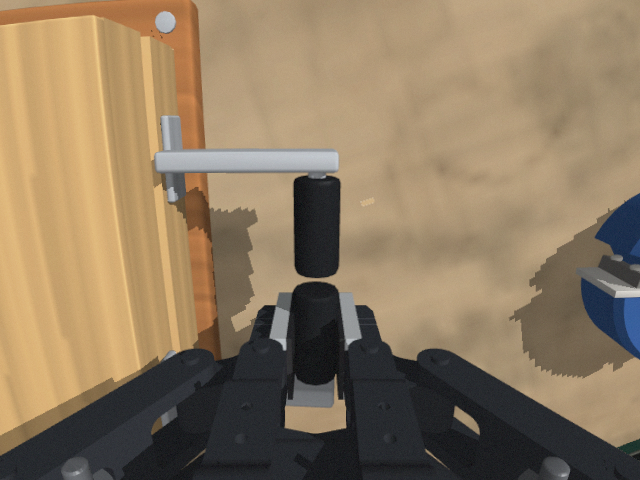

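Call:
{"name": "send_rows", "arguments": {"commands": [0.05,0,-0.25,0,0,0,255,0.05,0,-0.5,0,0,0,255,0.05,0,-0.7,0,0,0,255,0.1,0,-0.85,0,0,0,255,0.1,0,-1.0,0,0,0,255,0.1,0,-1.1,0,0,0,255,0.1,0,-1.1,0,0,0,255,0.1,0,-1.1,0,0,0,255]}}

```text
clock: 9.82
eef_pos: [0.5277, 0.2369, 0.0244]
eef_rot: [0.557, -0.436, 0.556, 0.436]
wrist_force: [2.9, 3.4, 5.5]
opening: 0.0141
```

Call:
{"name": "send_rows", "arguments": {"commands": [0.1,0,0,0,0,0,220,0.1,0,0,0,0,0,200,0.1,0,0,0,0,0,160,0.1,0,0,0,0,0,130,0.1,0,0,0,0,0,130,-0.6,0.15,0,0,0,0,130,-1.2,0.3,0,0,0,0,130,-1.75,0.45,0,0,0,0,130,-1.75,0.45,0,0,0,0,130,-1.75,0.45,0,0,0,0,130]}}

```text
clock: 10.65
eef_pos: [0.509, 0.2409, 0.0234]
eef_rot: [0.556, -0.436, 0.556, 0.436]
wrist_force: [-0.3, -0.3, 0.1]
opening: 0.042
```

```bash
python3 - <<'E'
from h import *
c=optics.calibration('wrist')
i,d=optics.grab_frame('wrist'); cv2.imwrite('pics/w5.png',i[:,:,::-1])
p,m,o=align(np.radians(-13.8));s=sense();print(p,m.round(3),s['wrist_force'],s['moment'],s['opening'])
i,d=optics.grab_frame('scene'); cv2.imwrite('pics/s5.png',cv2.resize(i[100:300,120:380,::-1],None,fx=2.5,fy=2.5))
E
```

```text
[0.50942092 0.24078539 0.02346365] [[ 0.    -0.971  0.239]
 [ 0.     0.239  0.971]
 [-1.    -0.     0.   ]] [0.49933849 0.52910158 0.39042119] [-0.0062195   0.01343142  0.02769109] 0.04191121903959237
```

View pics/s5.png

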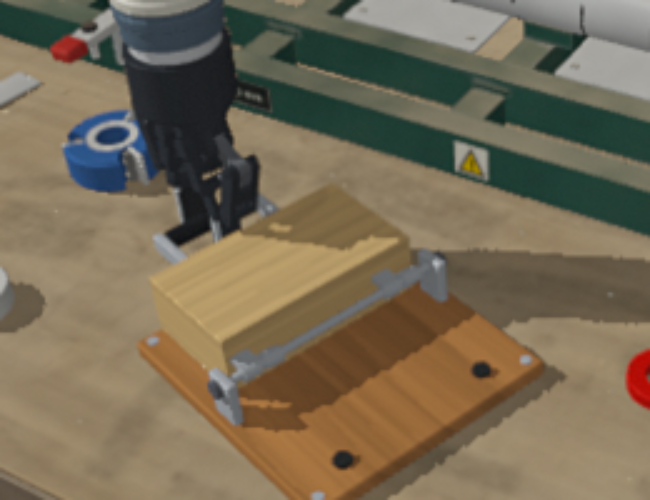

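View pics/w5.png

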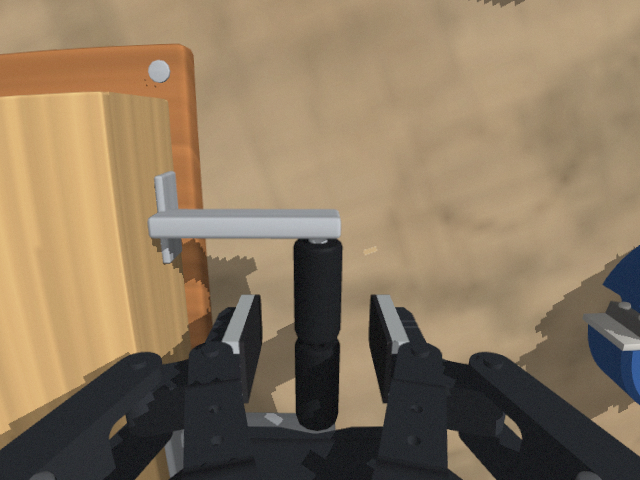

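```bash
python3 - <<'E'
from h import *
c=optics.calibration('wrist')
def z(u,v,h):
    o,d=ray('wrist',u,v,c); return (o+d*(h-o[2])/d[2])
p,_=pose(); u=np.array([.971,-.2385,0]);v=np.array([.2385,.971,0])
for a,b in [(317,341),(318,239),(318,430)]:
    for h in(.05,.042):
        q=z(a,b,h)-p; print((a,b),h,'u',round(q@u*1e3,1),'v',round(q@v*1e3,1))
im=cv2.imread('pics/w5.png');cv2.imwrite('pics/w5c.png',cv2.resize(im[220:460,200:440],None,fx=2.5,fy=2.5))
E
```

```text
(317, 341) 0.05 u -3.5 v -0.1
(317, 341) 0.042 u 1.2 v -0.0
(318, 239) 0.05 u -38.3 v 0.2
(318, 239) 0.042 u -35.9 v 0.2
(318, 430) 0.05 u 33.1 v 0.4
(318, 430) 0.042 u 40.4 v 0.4
```

View pics/w5c.png

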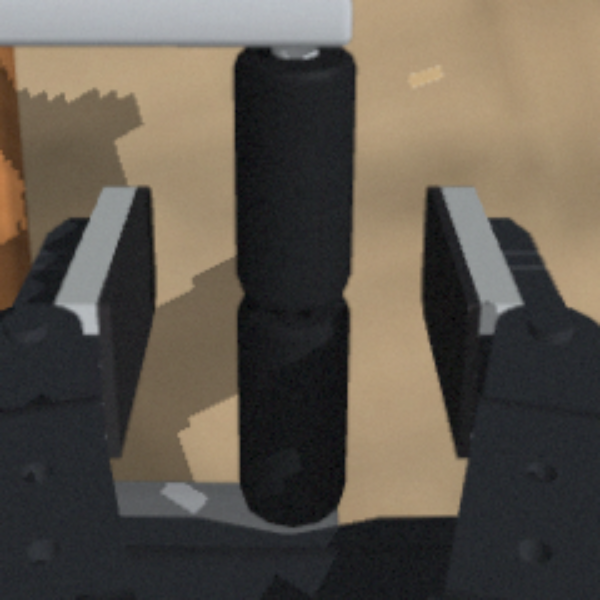

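Call:
{"name": "send_rows", "arguments": {"commands": [-0.2,0.05,0,0,0,0,130,-0.2,0.05,0,0,0,0,130,-0.2,0.05,0,0,0,0,200,-0.2,0.05,0,0,0,0,255,-0.2,0.05,0,0,0,0,255,-0.2,0.05,0,0,0,0,255,-0.2,0.05,0,0,0,0,255,-0.2,0.05,0,0,0,0,255], "squeeze": 80}}

```text
clock: 11.42
eef_pos: [0.5078, 0.2418, 0.0235]
eef_rot: [0.557, -0.436, 0.556, 0.437]
wrist_force: [-0.2, 5.3, 1.5]
opening: 0.0136
```

```bash
python3 - <<'E'
from h import *
i,d=optics.grab_frame('wrist'); cv2.imwrite('pics/w6.png',cv2.resize(i[180:460,160:480,::-1],None,fx=2,fy=2))
p,m,o=align(np.radians(-13.8));s=sense();print(p,m.round(3),s['wrist_force'],s['moment'],s['opening'],s['joint_positions'])
E
```

```text
[0.5077458  0.24183143 0.02349014] [[ 0.001 -0.971  0.238]
 [ 0.001  0.238  0.971]
 [-1.    -0.     0.001]] [0.99868127 6.03194036 1.38947631] [ 1.07672636 -0.07690028 -0.00856771] 0.013741911652570547 [ 0.29470399  0.41860942 -0.30501198  0.84623427  0.00111131  0.53548499]
```

View pics/w6.png

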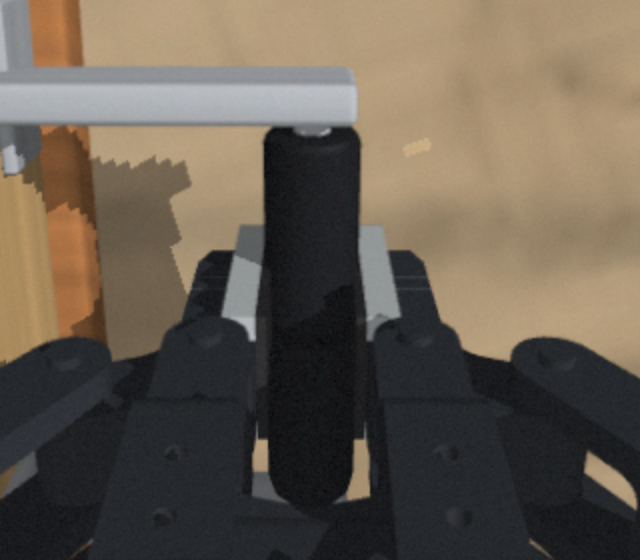

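Call:
{"name": "send_rows", "arguments": {"commands": [0,0,0.3,0,0,0,255,0,0,0.7,0,0,0,255,0,-0.05,1.35,0,0,0,255,-0.05,-0.15,2.0,0,0,0,255,-0.05,-0.25,2.7,0,0,0,255,-0.1,-0.35,3.35,0,0,0,255,-0.15,-0.5,4.0,0,0,0,255,-0.15,-0.7,4.65,0,0,0,255,-0.2,-0.9,5.3,0,0,0,255,-0.3,-1.15,5.95,0,0,0,255,-0.35,-1.4,6.55,0,0,0,255,-0.4,-1.7,7.15,0,0,0,255,-0.5,-2.0,7.75,0,0,0,255]}}

```text
clock: 12.55
eef_pos: [0.5027, 0.2216, 0.1011]
eef_rot: [0.557, -0.436, 0.556, 0.437]
wrist_force: [1.7, 4.3, -0.8]
opening: 0.0136
```

```bash
python3 - <<'E'
from h import *
i,d=optics.grab_frame('wrist'); cv2.imwrite('pics/w7.png',i[:,:,::-1])
p,m,o=align(np.radians(-13.8));s=sense();print(p,s['wrist_force'],s['moment'],s['opening'])
i,d=optics.grab_frame('scene'); cv2.imwrite('pics/s7.png',cv2.resize(i[100:300,120:380,::-1],None,fx=2.5,fy=2.5))
E
```

```text
[0.50263512 0.22108551 0.10203836] [-0.96398202  4.58899194 -0.11525335] [ 0.93610923  0.14697455 -0.05421463] 0.013459952340882238
```

View pics/s7.png

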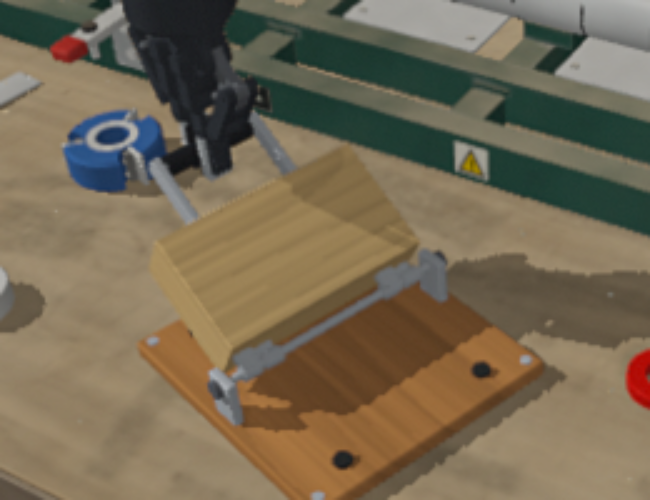

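View pics/w7.png

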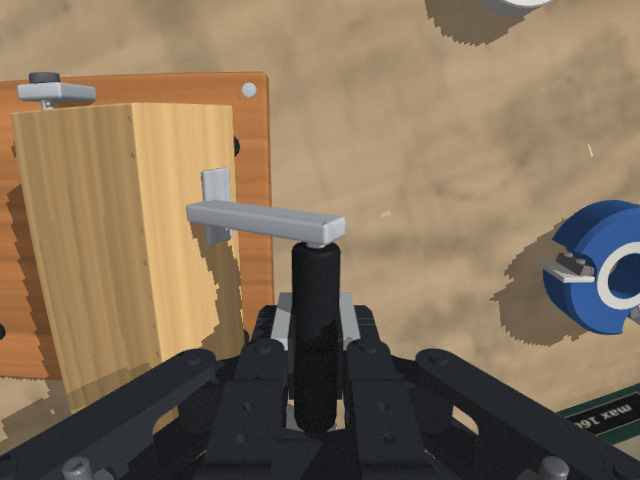

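The pair lifts together: the trays are closed and both sleeves lie in the pads (wrist picture, about (317,330)). I'll carry on with the arc.

Call:
{"name": "send_rows", "arguments": {"commands": [-0.1,-0.35,0.6,0,0,0,255,-0.15,-0.7,1.15,0,0,0,255,-0.25,-1.1,1.7,0,0,0,255,-0.35,-1.5,2.2,0,0,0,255,-0.45,-1.95,2.7,0,0,0,255,-0.6,-2.4,3.2,0,0,0,255,-0.7,-2.9,3.7,0,0,0,255,-0.8,-3.4,4.1,0,0,0,255,-0.95,-3.9,4.55,0,0,0,255,-1.1,-4.4,4.95,0,0,0,255,-1.2,-4.95,5.3,0,0,0,255,-1.35,-5.55,5.65,0,0,0,255,-1.5,-6.1,6.0,0,0,0,255,-1.65,-6.7,6.3,0,0,0,255,-1.8,-7.3,6.55,0,0,0,255,-1.95,-7.9,6.8,0,0,0,255,-2.1,-8.5,7.05,0,0,0,255,-2.25,-9.15,7.2,0,0,0,255,-2.4,-9.8,7.4,0,0,0,255,-2.55,-10.45,7.5,0,0,0,255]}}

```text
clock: 14.32
eef_pos: [0.4765, 0.1163, 0.1762]
eef_rot: [0.556, -0.436, 0.556, 0.436]
wrist_force: [-4.0, 4.2, 10.4]
opening: 0.0131
```

Call:
{"name": "send_rows", "arguments": {"commands": [-0.15,-0.65,0.15,0,0,0,255,-0.3,-1.3,0.25,0,0,0,255,-0.5,-1.95,0.3,0,0,0,255,-0.65,-2.6,0.3,0,0,0,255,-0.8,-3.25,0.3,0,0,0,255,-1.0,-3.9,0.25,0,0,0,255,-1.15,-4.55,0.15,0,0,0,255,-1.3,-5.2,0.05,0,0,0,255,-1.45,-5.85,-0.05,0,0,0,255,-1.6,-6.5,-0.25,0,0,0,255,-1.8,-7.15,-0.4,0,0,0,255,-1.95,-7.75,-0.65,0,0,0,255,-2.1,-8.35,-0.9,0,0,0,255,-2.25,-8.95,-1.15,0,0,0,255,-2.4,-9.55,-1.45,0,0,0,255,-2.55,-10.15,-1.8,0,0,0,255,-2.7,-10.7,-2.15,0,0,0,255,-2.8,-11.25,-2.5,0,0,0,255,-2.95,-11.75,-2.9,0,0,0,255,-3.05,-12.25,-3.35,0,0,0,255]}}

```text
clock: 15.98
eef_pos: [0.4461, -0.0059, 0.1417]
eef_rot: [0.556, -0.436, 0.556, 0.437]
wrist_force: [-2.3, 4.6, -7.1]
opening: 0.0133
```

```bash
python3 - <<'E'
from h import *
i,d=optics.grab_frame('wrist'); cv2.imwrite('pics/w8.png',i[:,:,::-1])
p,m,o=align(np.radians(-13.8));s=sense();print(p,s['wrist_force'],s['moment'],s['opening'])
i,d=optics.grab_frame('scene'); cv2.imwrite('pics/s8.png',cv2.resize(i[100:330,120:420,::-1],None,fx=2.5,fy=2.5))
E
```

```text
[ 0.44583174 -0.00668121  0.14108998] [-1.31802651  4.70586568 -9.08499216] [ 0.94035136  0.30522782 -0.01468431] 0.013793614783677218
```

View pics/s8.png

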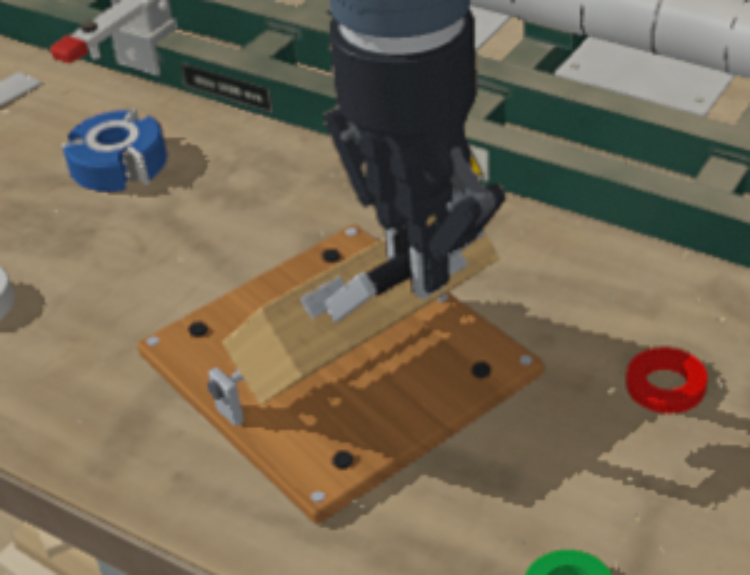

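View pics/w8.png

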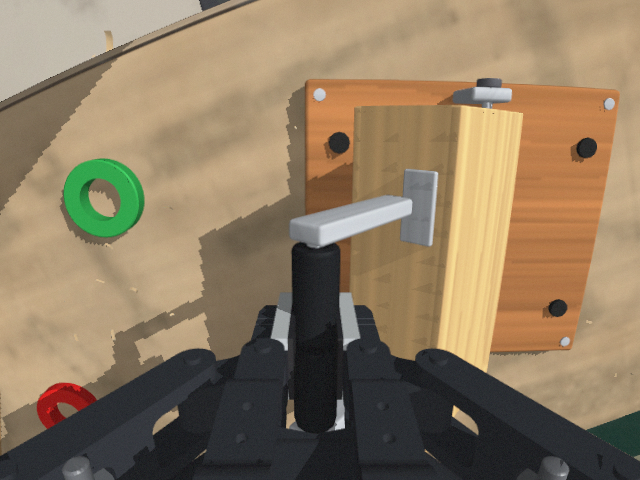

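Call:
{"name": "send_rows", "arguments": {"commands": [-0.15,-0.5,-0.45,0,0,0,255,-0.25,-1.0,-0.9,0,0,0,255,-0.35,-1.45,-1.4,0,0,0,255,-0.5,-1.9,-1.9,0,0,0,255,-0.6,-2.3,-2.4,0,0,0,255,-0.65,-2.7,-2.95,0,0,0,255,-0.75,-3.05,-3.5,0,0,0,255,-0.85,-3.4,-4.1,0,0,0,255,-0.95,-3.7,-4.7,0,0,0,255,-1.0,-4.0,-5.3,0,0,0,255,-1.05,-4.25,-5.9,0,0,0,255,-1.1,-4.5,-6.55,0,0,0,255,-1.15,-4.7,-7.2,0,0,0,255,-1.2,-4.9,-7.85,0,0,0,255,-1.25,-5.0,-8.35,0,0,0,255,-1.3,-5.1,-8.9,0,0,0,255,-1.3,-5.2,-9.4,0,0,0,255,-1.3,-5.25,-9.95,0,0,0,255,-1.3,-5.3,-10.35,0,0,0,255,-1.3,-5.35,-10.75,0,0,0,255]}}

```text
clock: 17.75
eef_pos: [0.433, -0.0587, 0.0347]
eef_rot: [0.557, -0.436, 0.556, 0.437]
wrist_force: [-5.1, 7.9, -3.3]
opening: 0.0134
```

Call:
{"name": "send_rows", "arguments": {"commands": [0,0,-0.25,0,0,0,255,0,0,-0.45,0,0,0,255,0,0,-0.65,0,0,0,255,0,0,-0.8,0,0,0,255,0,0,-0.95,0,0,0,255,0,0,-1.05,0,0,0,255,0,0,-1.15,0,0,0,255,0,0,-1.15,0,0,0,255,0,0,-1.15,0,0,0,255]}}

```text
clock: 18.5
eef_pos: [0.4329, -0.059, 0.0235]
eef_rot: [0.556, -0.436, 0.557, 0.437]
wrist_force: [-5.2, 5.1, -1.6]
opening: 0.0133
```

```bash
python3 - <<'E'
from h import *
i,d=optics.grab_frame('wrist'); cv2.imwrite('pics/w9.png',i[:,:,::-1])
p,m,o=align(np.radians(-13.8));s=sense();print(p,s['wrist_force'],s['moment'],s['opening'])
i,d=optics.grab_frame('scene'); cv2.imwrite('pics/s9.png',cv2.resize(i[130:330,180:440,::-1],None,fx=2.5,fy=2.5))
E
```

```text
[ 0.43288471 -0.05899895  0.02350394] [-6.27019014  4.89908191 -2.89020143] [ 0.93661463  1.01374835 -0.00280009] 0.013432086028627202
```

View pics/s9.png

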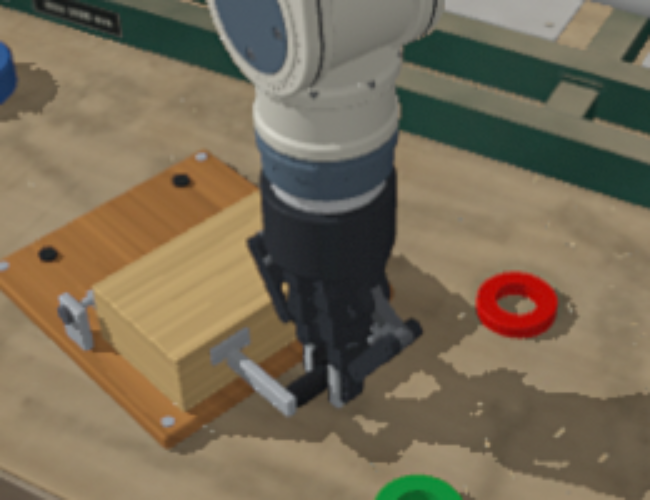

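View pics/w9.png

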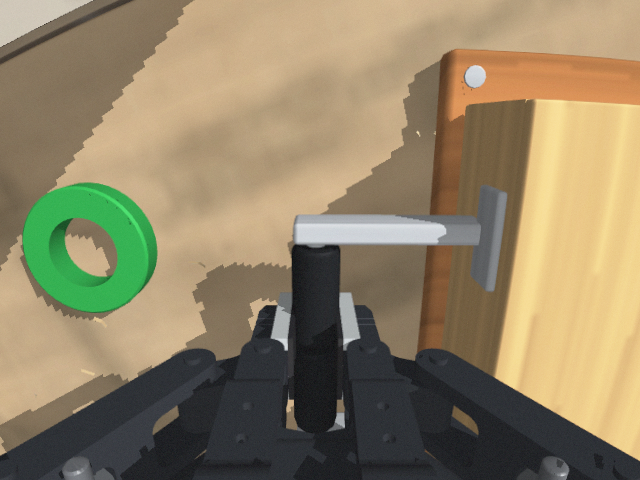

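Call:
{"name": "send_rows", "arguments": {"commands": [0,0,-0.05,0,0,0,255,0,0,-0.1,0,0,0,255,0,0,-0.1,0,0,0,255,0,0,-0.1,0,0,0,255]}}

```text
clock: 18.93
eef_pos: [0.433, -0.059, 0.0233]
eef_rot: [0.556, -0.436, 0.556, 0.436]
wrist_force: [-8.5, 6.6, 10.5]
opening: 0.0138
```

Contact: the force went from -3 N to +10 N for 0.2 mm of travel, so the pair is seated on its stop. I'll release gently and go straight up.

Call:
{"name": "send_rows", "arguments": {"commands": [0,0,0,0,0,0,235,0,0,0,0,0,0,210,0,0,0,0,0,0,170,0,0,0,0,0,0,130,0,0,0,0,0,0,130,0,0,0,0,0,0,130,0,0,1,0,0,0,130,0,0,3,0,0,0,130,0,0,6,0,0,0,130,0,0,10,0,0,0,130,0,0,14,0,0,0,130,0,-2,17,0,0,0,130,0,-6,18,0,0,0,130,0,-10,18,0,0,0,130,0,-14,18,0,0,0,130,0,-18,18,0,0,0,130,0,-18,18,0,0,0,130,0,-18,18,0,0,0,130,0,-18,18,0,0,0,130]}}

```text
clock: 20.52
eef_pos: [0.4333, -0.2395, 0.2021]
eef_rot: [0.557, -0.436, 0.557, 0.436]
wrist_force: [-0.2, 0.4, 0.0]
opening: 0.042
```

```bash
python3 - <<'E'
from h import *
p,_=pose();s=sense();print(p,s['wrist_force'],s['opening'],s['clock'])
a,d=optics.grab_frame('scene'); b,d2=optics.grab_frame('top')
cv2.imwrite('pics/f.png',np.hstack([cv2.resize(a[130:330,180:440,::-1],(400,308)),cv2.resize(b[170:324,170:370,::-1],(400,308))]))
# tray top height via top depth
c=optics.calibration('top');R=cv2.Rodrigues(c['rvec'])[0]
H=np.array([.471,.0905,0]);v=np.array([.2385,.971,0]);u=np.array([.971,-.2385,0])
for du,dv in [(-.06,-.03),(-.06,-.09),(.06,-.03),(.06,-.09)]:
    P=H+u*du+v*dv+[0,0,.066]; q=R@P+c['tvec']; x=q[:2]/q[2]; x=x*(1+c['k1']*(x@x)); px=x*[c['fx'],c['fy']]+[c['cx'],c['cy']]
    i,j=px.round().astype(int); Z=np.median(d2[j-1:j+2,i-1:i+2]); W=R.T@(q*Z/q[2]-c['tvec']); print((i,j),W.round(4))
E
```

```text
[ 0.43328729 -0.23949468  0.20211427] [-0.16690602  0.41664468  0.02401427] 0.041956084437629076 20.5167
(np.int64(284), np.int64(280)) [0.4056 0.0757 0.066 ]
(np.int64(316), np.int64(288)) [0.3912 0.0174 0.0667]
(np.int64(300), np.int64(218)) [0.5218 0.047  0.0673]
(np.int64(332), np.int64(225)) [ 0.5077 -0.0112  0.0664]
```

View pics/f.png

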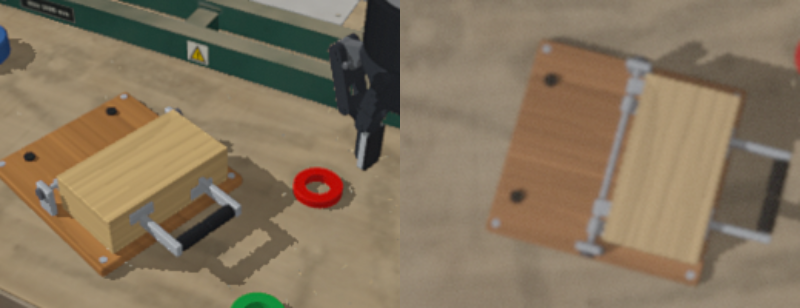

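The closed pair lies flat on the empty tray's side. Its top is level at 66–67 mm (66 mm expected), the two sleeves lie on one line, and the arm is clear.

```bash
python3 -c "
from workcell import arm;print(arm.hand_in())"
```

```text
the job is handed in; nothing more can be done
None
```

The turnover is done and handed in at about 20.6 s of the 54 s allowed. I folded the empty tray over as a cap, pinched both grips at their joint, and swung the closed pair over the hinge. I lowered it onto its stop, let go and backed the arm off.

**Last checks:**
- **Position:** the pair lies flat on the empty tray's side with the old tray on top. Its top measured 66.0–67.3 mm at four points, against 66 mm expected.
- **Grips:** both sleeves lie end to end on one line.
- **Forces:** wrist force readings stayed at about 15 N or below, and are near zero now that the gripper is clear.
- **Look-alikes:** I did not touch the red or green rings.

**Not checked:** I could not see the rings inside the closed trays, so their turning over is inferred from the trays staying shut in every picture of the swing.

**Small disagreement:** hinge yaw came out between -11.7° and -14.1° depending on the feature measured. I used -13.8°; the path of the first swing came out at about -14.0°.

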